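# Unload the label rewinder and hold its step lever at the third step

### The job

The label rewinder has finished a roll: slide the wound roll straight up off its spindle and set it down gently, flat, in the shallow square tray. Then press the rewinder's spring-return lever down past the first and second clicks to the third step and keep it held there with the fingers: finish while still holding it down, because it springs back when let go. Leave the mug on the left, the stapler and the loose masking tape where they are.

Things in the scene. Friction and masses are not known exactly. Their poses are not given: they have to be found in the camera images.
- rewinder: label rewinder, fixed; grey base x -55..+75, y -65..+125 mm, top 50 mm high. Origin on the table; z up, -x its front, +y its left. Spindle with roll on the left; on the right a grey pod (x -5..+45, y -65..+15, top 130 mm) with a round dial plate (96 mm across, top 143 mm) and the lever in front. From the plate's rest line, 1, 2, 3 pips mark the steps
- spindle_tip (a point): top centre of the upright steel spindle (18 mm diameter, tapered tip), 103 mm above the table, at x 0, y +75 mm in the rewinder's frame. The roll sits round it on a seat (42 mm diameter) whose top is 47 mm below this point (56 mm above the table)
- label_roll: the wound roll of white labels that starts on the rewinder's spindle: ring of 58 mm outer diameter, 40 mm high, cardboard core with a 26 mm hole, about 0.12 kg. Origin at the centre of its underside, z along its axis (up at the start)
- roll_tray: empty shallow square grey tray fixed to the table, 150 by 150 mm, walls 5 mm thick and 22 mm high, floor 5 mm thick. Origin at the centre of its underside, z up, sides along x and y
- step_lever (a joint): lever angle, rad: 0 at rest (raised), growing as its outer end is pressed down. Detent bumps at about 0.15, 0.45 and 0.75; the three steps lie behind them at 0.3, 0.6 and 0.9; end stop 1.0. A spring drives it back to 0 from everywhere: 3 N at the grip at the start, about 5 N at the third step, 1 to 2 N more climbing each bump and as much less behind it
- lever_axis (a point): on the lever's horizontal pivot axis (along the rewinder's x), in the plane of the grip's centre, 95 mm above the table; x -12, y -30 mm in the rewinder's frame. The lever reaches 90 mm from here to the rewinder's right (-y), 0.5 rad above level at joint value 0, 0.4 rad below level at 0.9
- press_grip: outer end of the lever, to be pressed: steel rod (10 mm) with a black round bar grip across its end, 20 mm diameter, 44 mm long along the rewinder's x. Origin at the bar's centre, 90 mm from the pivot; moves on an arc in the rewinder's y-z plane, 138 mm above the table at rest, 60 mm at the third step. Press on top of it with closed fingertips
- mug_tea: white tea mug, 92 by 127 mm, 95 mm high, standing on the left; leave alone. Origin at the centre of its underside
- stapler: red and black stapler, 34 by 148 mm, 52 mm high; leave alone. Origin at the centre of its underside
- tape_masking: loose roll of masking tape lying near the front edge, 100 mm across, 25 mm high; leave alone. Origin at the centre of its underside
Not all that is in view belongs to the job. Of the things that look like the label_roll, the largest one is meant.

How it is judged:
By the outcome, as a careful person would: the job done as asked, in the order asked, and still so for the second after the job is handed in, while the arm keeps its last pose, push and grip.
It also fails if it takes over 54 s, if anything falls off the work surface, if the arm or the gripper's body presses on something with over 40 N, if the wrist force passes 120 N, or if a joint passes its speed limit or range.

### The arm

A 6-joint arm with a two-finger parallel gripper is mounted at the origin on a cart in front of the work surface, level with it; the furniture and walls round the work are solid. World frame = base frame: x ahead of the robot, y to its left, z up, the work surface at z = 0. Lengths are in m, angles in rad, forces in N, time in s.
With the tool pointing down it reaches from about 0.3 to 0.75 m from the base axis. Payload 8.5 kg.
Tool frame: the origin (TCP) lies midway between the tips of the shut fingers; the grasp point (between the pads) lies arm.hold_point_z behind it (arm.hold_point_z is the distance from the TCP to the grasp point, in m); z points along the fingers, y is the line along which they close (so a half turn about z gives the same grasp; the last joint's range is limited). The gripper opens to 85 mm and grips with 20 to 120 N. Pads are 22 mm wide; open, the fingers measure 114 mm over their backs; the gripper's body (76 mm by 85 mm) begins 54 mm behind the grasp point. The pads swing forward as they close: fully open they stand 13 mm farther back than shut.
Start: joints at [0.953, 0.381, 1.297, -0, 1.464, -0.215], TCP at [0.216, 0.506, 0.231] pointing down, gripper open.
Joint ranges: [-3.11, 3.11], [-0.89, 2.33], [0.22, 2.48], [-1.42, 4.56], [0.17, 2.85], [-2.88, 2.88]. Speed limits (rad/s): [2.39, 2.39, 3.14, 3.14, 3.14, 3.14].

### API

Orientations are given as [roll, pitch, yaw] about the fixed x, y, z axes, in that order (R = Rz(yaw) Ry(pitch) Rx(roll)).
In Python, from bench import arm gives the robot as it stands.
- The arm moves only by the shell command python3 -m jog 'ROWS' [FORCE]. ROWS is a JSON list of rows, 1 to 12 of them, each written [[dx, dy, dz], turn, opening]: dx, dy, dz in shares of the most that a row can go, 1 being 50 mm, then a turn about the tool's z in normalised numbers (1 is pi/2 rad), then the opening from 0.0 (shut) to 1.0 (fully open); each row shifts and turns the commanded pose from where the row before left it, along the tool's axes as they then stand; what a row does not reach is not made up. A row lasts 1/10 s, in which the tool goes at most 0.05 m and 0.15 rad, less where a joint would pass 70% of its speed; a pose out of reach is approached as far as the arm can. The fingers move at their own pace and stop on an object; FORCE is the grip in N (left out, the last holds). Time passes only in rows, so rows that do not move let the fingers close. It prints the time, the measured TCP pose, the force, the opening and the grip force at its end. No shift or turn number may pass 1 either way. Input that does not fit is refused with a message, and nothing moves.
- arm.read_state(): the state, without advancing time (a new reading comes with each control period).
- arm.read_camera(name): name is "side" or "top" or "wrist"; returns the picture (420x560x3 uint8, red, green, blue); there is no depth.
- arm.camera_params(name): a dict with "intrinsics" (3x3 intrinsics, pixels), "distortion" ([k1, k2, p1, p2, k3] as OpenCV has them; the pictures are not rectified), "eye" and "rotation" of the camera in the world. Camera axes: x right, y up, looking along -z (the intrinsics and any distortion apply to the point x, -y, -z); pixel columns grow to the right and rows downward; lengths in m; the calibration is good to about 2 mm. A picture is of the moment at which its call begins: read the wrist's pose just before it. camera_params takes no time and is no camera call; for the wrist camera it gives the pose at the moment of the call.
- arm.sign_off(): hands the job in; it is judged then, once.
The state is a dict: "t": time; "qpos": joint angles; "qvel": joint speeds; "joint_efforts": joint torques, N m; "ee_pos": TCP position; "eef_rot": TCP orientation; "ft_force": force on the tool from outside, world axes, zero at the start; "moment": the same for the moment, N m; "opening": opening from 0.0 (shut) to 1.0 (fully open); "gripper_force": force on a finger pad.
Only numpy, scipy, OpenCV 4.12 (cv2) and the standard library are available. Lean on these libraries where they do the work, as an engineer would, in place of code of your own. Each camera call takes 0.05 s, during which the arm holds its last target. There are 200 camera calls.

## Working session

There is one attempt and no reset: what is moved stays moved. The work goes in short steps, Python scripts to look and compute and a shell command to move; the robot and the scene stay as the last step left them, time stands still between calls to the robot, and variables do not carry over. Pictures are saved under pics/ and viewed, at most 10 in all, crops included, and the job is handed in when it is done.

```bash
mkdir -p pics; ls; python3 - <<'E'
from bench import arm
import cv2
for n in("side","top"):
    cv2.imwrite(f"pics/{n}0.png",arm.read_camera(n)[:,:,::-1])
    p=arm.camera_params(n);print(n,p)
s=arm.read_state();print(s["t"],s["ee_pos"],s["eef_rot"],arm.hold_point_z)
E
```

```text
pics
side {'intrinsics': array([[456.38699495,   0.        , 286.26062528],
       [  0.        , 456.38699495, 215.1572372 ],
       [  0.        ,   0.        ,   1.        ]]), 'distortion': array([-0.06579502,  0.        ,  0.        ,  0.        ,  0.        ]), 'eye': array([ 0.16939524, -0.7904727 ,  0.73062906]), 'rotation': array([ 0.98597597, -0.02388403, -0.29734056])}
top {'intrinsics': array([[479.8186109 ,   0.        , 281.38025538],
       [  0.        , 479.8186109 , 201.02551294],
       [  0.        ,   0.        ,   1.        ]]), 'distortion': array([-0.11948775,  0.        ,  0.        ,  0.        ,  0.        ]), 'eye': array([0.30681791, 0.06459343, 1.41634285]), 'rotation': array([ 0.10620433,  0.01688855, -1.59791259])}
0.1 [0.21542585 0.50576759 0.230748  ] [-3.14026364e+00 -3.13300436e-04  2.73881511e+00] 0.0187
```

View pics/top0.png

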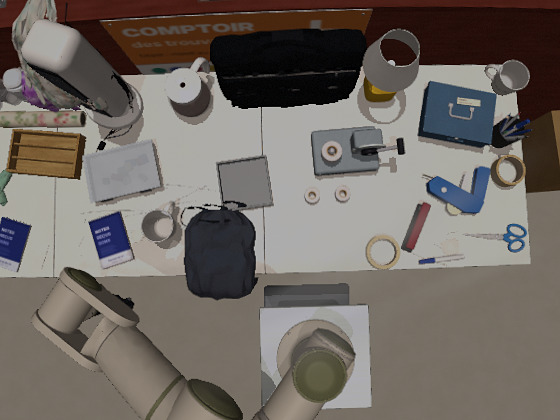

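View pics/side0.png

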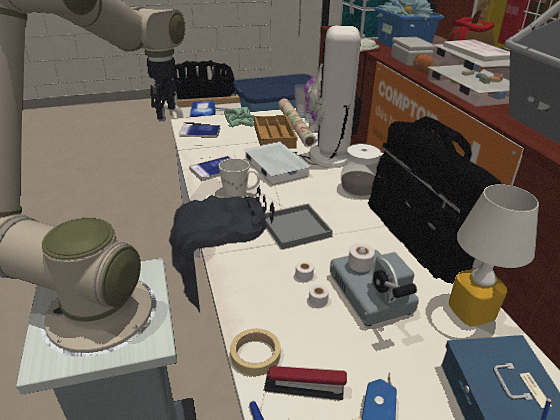

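The top view shows the tray at about (245,182), the roll on its spindle at (331,152), the grip at (401,146), and the bag in front of the tray at (220,250). The side view shows the roll at (362,255) and the grip at about (405,290). I'll zoom in next.

```bash
cat > h.py <<'E'
import numpy as np,cv2
from scipy.spatial.transform import Rotation as R
def ray(p,u,v):
    n=cv2.undistortPoints(np.array([[[u,v]]],float),p["intrinsics"],p["distortion"])[0,0]
    d=R.from_euler("xyz",p["rotation"]).as_matrix()@[n[0],-n[1],-1]
    return np.array(p["eye"]),d
def onz(p,u,v,z):
    e,d=ray(p,u,v);return e+d*(z-e[2])/d[2]
def tri(p,a,q,b):
    e,d=ray(p,*a);f,g=ray(q,*b);d/=np.linalg.norm(d);g/=np.linalg.norm(g)
    s=np.linalg.lstsq(np.c_[d,-g],f-e,rcond=None)[0]
    A,B=e+s[0]*d,f+s[1]*g
    return (A+B)/2,np.linalg.norm(A-B)
def pix(p,X):
    Rm=R.from_euler("xyz",p["rotation"]).as_matrix();c=Rm.T@(np.array(X)-p["eye"]);c=c*[1,-1,-1]
    return cv2.projectPoints(c.reshape(1,3),np.zeros(3),np.zeros(3),p["intrinsics"],p["distortion"])[0][0,0]
E
python3 - <<'E'
import cv2
a=cv2.imread("pics/top0.png");b=cv2.imread("pics/side0.png")
cv2.imwrite("pics/topc.png",cv2.resize(a[105:225,210:410],None,fx=4,fy=4,interpolation=cv2.INTER_CUBIC))
cv2.imwrite("pics/sidec.png",cv2.resize(b[195:335,255:425],None,fx=4,fy=4,interpolation=cv2.INTER_CUBIC))
E
```

```text
(no output)
```

View pics/topc.png

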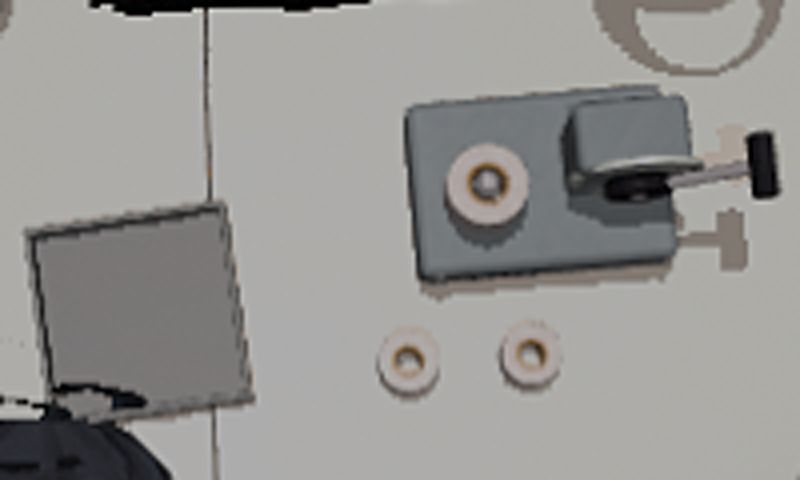

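View pics/sidec.png

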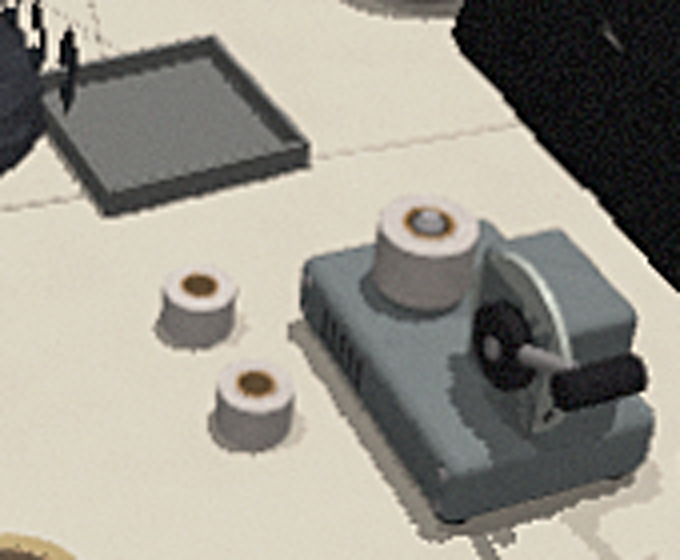

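In the top crop, the spindle tip is at (487,182), the roll top's centre at (487,185), the grip's centre at (763,164), and the tray corners at (25,232), (222,202) and (254,402). In the side crop, the tip is at (430,215), the grip at (600,381), and the tray corners at (212,38), (309,148) and (108,207). The two smaller rolls on the table are decoys.

```bash
python3 - <<'E'
from bench import arm
from h import *
T=arm.camera_params("top");S=arm.camera_params("side")
t=lambda u,v:((u+.5)/4-.5+210,(v+.5)/4-.5+105)
s=lambda u,v:((u+.5)/4-.5+255,(v+.5)/4-.5+195)
pr=lambda n,x:print(n,np.round(x,4))
tip,e=tri(T,t(487,182),S,s(430,212));pr("tip tri",tip);print(e)
pr("tip onz",onz(T,*t(487,182),.102));pr("roll top onz .096",onz(T,*t(487.5,185),.096))
pr("roll sides",[onz(T,*t(447,185),.096),onz(T,*t(529,185),.096)])
g,e=tri(T,t(763,164),S,s(600,381));pr("grip",g);print(e)
pr("grip onz",onz(T,*t(763,164),.14));pr("grip S onz",onz(S,*s(600,381),.138))
e1=onz(T,*t(763,131),.14);e2=onz(T,*t(764,198),.14);pr("bar ends",[e1,e2]);
c=[onz(T,*t(*q),.022) for q in((25,232),(222,202),(254,402))];pr("tray",c);pr("ctr",(c[0]+c[2])/2)
c2=[onz(S,*s(*q),.022) for q in((212,38),(309,148),(108,207))];pr("trayS",c2)
b=[onz(T,*t(*q),.05) for q in((406,104),(690,92),(420,280),(676,262))];pr("base",b)
d=np.array(tip-g)[:2];phi=np.arctan2(d[1],d[0])-np.arctan2(75+30+79,12);print("dist",np.hypot(*d),"yaw",phi)
# predicted: tip(0,75) grip(-12,-30-79)
# bag/lamp height
E
```

```text
tip tri [ 0.5872 -0.0606  0.1033]
0.002731273414959295
tip onz [ 0.5862 -0.0603  0.102 ]
roll top onz .096 [ 0.5853 -0.0611  0.096 ]
roll sides [[ 0.5861 -0.0328  0.096 ]
 [ 0.5845 -0.0902  0.096 ]]
grip [ 0.5865 -0.246   0.1395]
0.0014925645867122817
grip onz [ 0.5857 -0.2455  0.14  ]
grip S onz [ 0.5884 -0.2447  0.138 ]
bar ends [[ 0.6087 -0.2469  0.14  ]
 [ 0.5621 -0.2448  0.14  ]]
tray [[0.5761 0.2751 0.022 ]
 [0.594  0.1285 0.022 ]
 [0.4447 0.1085 0.022 ]]
ctr [0.5104 0.1918 0.022 ]
trayS [[0.5768 0.268  0.022 ]
 [0.5941 0.1201 0.022 ]
 [0.4456 0.0934 0.022 ]]
base [[ 0.6569 -0.0086  0.05  ]
 [ 0.6604 -0.2168  0.05  ]
 [ 0.5267 -0.0141  0.05  ]
 [ 0.5347 -0.1997  0.05  ]]
dist 0.18532325949230788 yaw 0.06123953359071033
```

The rows are not in the units I measure in: shifts go in shares of 50 mm and turns go in shares of pi/2 rad. I convert before sending: -0.015 m is -0.3, -0.01 m is -0.2, 0.139 rad is 0.0885.

```bash
cat > d.py <<'E'
import sys
from h import *
from bench import arm
# needed tool-frame shift & turn to world target x y z [yaw]
v=list(map(float,sys.argv[1:]));s=arm.read_state()
M=R.from_euler("xyz",s["eef_rot"]).as_matrix()
tw=0
if len(v)>3: tw=-(v[3]-s["eef_rot"][2]); tw=(tw+np.pi)%(2*np.pi)-np.pi
print("shift",np.round(M.T@(np.array(v[:3])-s["ee_pos"]),4),"turn",round(tw,4),"rpy",np.round(s["eef_rot"],3),"F",np.round(s["ft_force"],1),"open",round(s["opening"],3),"q",np.round(s["qpos"],2))
E
python3 - <<'E'
from bench import arm
from h import *
T=arm.camera_params("top");S=arm.camera_params("side")
for n,a,b in(("shade top",(399,45),(512,197)),("shade bottom",(388,65),(500,262)),("bag handle",(225,208),(265,205)),("base",(380,92),(478,305))):print(n,tri(T,a,S,b))
print(onz(T,220,212,.12),onz(T,418,45,.3),onz(T,392,73,.2))
E
python3 -m jog '[[[0, 0, -0.3], 0.0885, 1], [[0, 0, -0.3], 0.0885, 1], [[0, 0, -0.3], 0.0885, 1], [[0, 0, -0.2], 0.0885, 1], [[0, 0, 0], 0.0885, 1], [[0, 0, 0], 0.0885, 1], [[0, 0, 0], 0.0872, 1], [[0, 0, 0], 0.0872, 1], [[0, 0, 0], 0, 1]]'
python3 d.py 0.5865 -0.0605 0.25 1.631
```

```text
shade top (array([ 0.80496884, -0.22036979,  0.29845139]), np.float64(0.0010241675934474182))
shade bottom (array([ 0.82004025, -0.22761223,  0.14068736]), np.float64(0.007202554475426243))
bag handle (array([0.4394627 , 0.24487953, 0.05507914]), np.float64(0.004738241840943757))
base (array([ 0.78901523, -0.22856926,  0.02488139]), np.float64(0.024618042861501935))
[0.42037613 0.250593   0.12      ] [ 0.80423479 -0.26788946  0.3       ] [ 0.77030059 -0.22133348  0.2       ]
t: 1.0
ee_pos: [0.2155, 0.5059, 0.286]
eef_rot: [-3.141, 0.001, 1.63]
ft_force: [-0.2, -0.6, -0.7]
opening: 1.002
gripper_force: 0.0
shift [-0.5872  0.3371  0.0362] turn -0.0014 rpy [-3.141e+00  1.000e-03  1.630e+00] F [-0.2 -0.6 -0.7] open 1.002 q [0.95 0.35 1.19 0.   1.6  0.89]
```

Scaled: -0.04 m is -0.8, -0.03 m is -0.6.

```bash
python3 -m jog '[[[-0.6, 0.4, 0], 0, 1], [[-0.8, 0.5, 0], 0, 1], [[-0.8, 0.5, 0], 0, 1], [[-0.8, 0.5, 0], 0, 1], [[-0.8, 0.5, 0], 0, 1], [[-0.8, 0.5, 0], 0, 1], [[-0.8, 0.5, 0], 0, 1], [[-0.8, 0.5, 0], 0, 1], [[-0.8, 0.5, 0], 0, 1], [[-0.8, 0.5, 0], 0, 1], [[-0.8, 0.5, 0], 0, 1], [[-0.8, 0.5, 0], 0, 1]]'
python3 -m jog '[[[-0.8, 0.4, 0], 0, 1], [[-0.8, 0.36, 0], 0, 1], [[-0.6, 0.1, 0], 0, 1], [[0, 0, 0], 0, 1], [[0, 0, 0], 0, 1]]'
python3 d.py 0.5865 -0.0605 0.2 1.631
python3 - <<'E'
from bench import arm
import cv2
from h import *
P=arm.camera_params("wrist")
im=arm.read_camera("wrist")[:,:,::-1].copy()
for X in((.5865,-.0605,.103),(.5865,-.0605,.096)):
    print(pix(P,X))
cv2.imwrite("pics/w1.png",im)
E
```

```text
t: 2.2
ee_pos: [0.539, 0.0527, 0.2862]
eef_rot: [-3.141, -0.0, 1.635]
ft_force: [-0.1, 0.9, 0.6]
opening: 0.998
gripper_force: 0.0
t: 2.7
ee_pos: [0.5876, -0.053, 0.2859]
eef_rot: [-3.141, -0.001, 1.632]
ft_force: [-0.4, -0.3, 0.1]
opening: 1.0
gripper_force: 0.0
shift [-0.0075 -0.0015  0.0859] turn 0.0014 rpy [-3.141e+00 -1.000e-03  1.632e+00] F [-0.4 -0.3  0.1] open 1.0 q [-0.29  0.42  1.07  0.    1.65 -0.35]
[278.60764263 191.72729277]
[278.64939469 189.99299381]
```

View pics/w1.png

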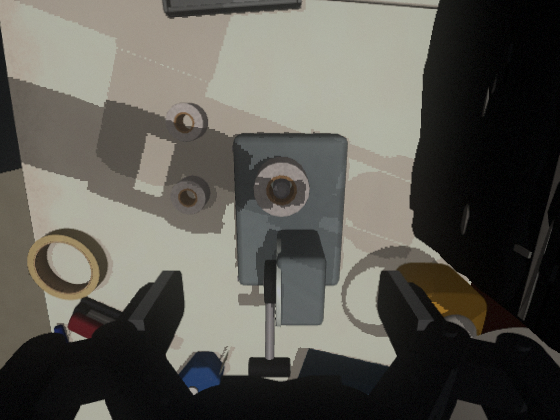

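The wrist view shows the roll centred at about (282,189), with the spindle tip at (283,187). I predicted (279,192), so I'll refine using the wrist ray.

```bash
python3 - <<'E'
from bench import arm
import cv2
from h import *
P=arm.camera_params("wrist");im=cv2.imread("pics/w1.png")
hsv=cv2.cvtColor(im,cv2.COLOR_BGR2HSV)[155:222,248:318]
m=((hsv[...,2]>120)&((hsv[...,0]<25)|(hsv[...,0]>165))).astype(np.uint8)
c=max(cv2.findContours(m,cv2.RETR_EXTERNAL,2)[0],key=cv2.contourArea)
(u,v),r=cv2.minEnclosingCircle(c);u+=248;v+=155
print(u,v,r,onz(P,u,v,.096),"diam",np.linalg.norm(onz(P,u-r,v,.096)-onz(P,u+r,v,.096)))
print("tip",onz(P,283,187,.103)); 
for z in(.14,):print("grip",onz(P,269,367,z))
E
```

```text
281.5277786254883 188.94444274902344 27.396438598632812 [ 0.58933105 -0.05854935  0.096     ] diam 0.055825127223859544
tip [ 0.59053918 -0.05471091  0.103     ]
grip [ 0.5874772  -0.24314055  0.14      ]
```

Scaled: 0.04 m is 0.8, -0.006 m is -0.12.

```bash
python3 -m jog '[[[-0.12, 0, 0.6], 0, 1], [[0, 0, 0.8], 0, 1], [[0, 0, 0.8], 0, 1], [[0, 0, 0.8], 0, 1], [[0, 0, 0.6], 0, 1], [[0, 0, 0.4], 0, 1], [[0, 0, 0.24], 0, 1], [[0, 0, 0], 0, 1], [[0, 0, 0], 0, 1]]'
python3 d.py 0.588 -0.059 0.064 1.631
```

```text
t: 3.65
ee_pos: [0.5886, -0.0583, 0.0754]
eef_rot: [3.14, 0.001, 1.632]
ft_force: [-0.0, 0.3, -0.3]
opening: 1.0
gripper_force: 0.0
shift [-0.0006 -0.0007  0.0114] turn 0.001 rpy [3.140e+00 1.000e-03 1.632e+00] F [-0.   0.3 -0.3] open 1.0 q [-0.3   0.6   1.4   0.    1.14 -0.36]
```

Scaled: 0.011 m is 0.22.

```bash
python3 -m jog '[[[0, 0, 0.22], 0, 1], [[0, 0, 0], 0, 0.65], [[0, 0, 0], 0, 0.55], [[0, 0, 0], 0, 0.45], [[0, 0, 0], 0, 0.45], [[0, 0, 0], 0, 0.4], [[0, 0, 0], 0, 0.4], [[0, 0, 0], 0, 0.4], [[0, 0, 0], 0, 0.4], [[0, 0, 0], 0, 0.4]]' 30
python3 d.py 0.588 -0.059 0.2
```

```text
t: 4.65
ee_pos: [0.5883, -0.0588, 0.0637]
eef_rot: [3.141, 0.0, 1.631]
ft_force: [0.2, -0.2, 5.0]
opening: 0.66
gripper_force: 32.6
shift [-0.0002 -0.0002 -0.1363] turn 0 rpy [3.141 0.    1.631] F [ 0.2 -0.2  5. ] open 0.66 q [-0.3   0.62  1.41 -0.    1.11 -0.36]
```

Scaled: -0.03 m is -0.6, -0.01 m is -0.2.

```bash
python3 -m jog '[[[0, 0, -0.12], 0, 0.4], [[0, 0, -0.2], 0, 0.4], [[0, 0, -0.3], 0, 0.4], [[0, 0, -0.3], 0, 0.4], [[0, 0, -0.3], 0, 0.4], [[0, 0, -0.4], 0, 0.4], [[0, 0, -0.6], 0, 0.4], [[0, 0, -0.6], 0, 0.4], [[0, 0, -0.4], 0, 0.4], [[0, 0, 0], 0, 0.4], [[0, 0, 0], 0, 0.4]]' 30
python3 d.py 0.525 0.178 0.225
python3 - <<'E'
from bench import arm
import cv2
cv2.imwrite("pics/w2.png",arm.read_camera("side")[100:340,200:450,::-1])
E
```

```text
t: 5.75
ee_pos: [0.5878, -0.0586, 0.2239]
eef_rot: [-3.141, -0.0, 1.631]
ft_force: [0.1, -0.3, -1.7]
opening: 0.658
gripper_force: 32.2
shift [ 0.24   -0.0485 -0.001 ] turn 0 rpy [-3.141 -0.     1.631] F [ 0.1 -0.3 -1.7] open 0.658 q [-0.3   0.46  1.19 -0.    1.49 -0.36]
```

View pics/w2.png

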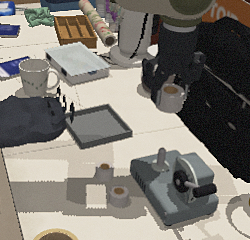

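The roll is off the spindle and held level. Next I'll carry it to the tray.

Scaled: 0.04 m is 0.8, 0.035 m is 0.7, -0.07 rad is -0.0446.

```bash
python3 -m jog '[[[0.4, -0.1, 0], 0, 0.4], [[0.7, -0.2, 0], 0, 0.4], [[0.8, -0.2, 0], 0, 0.4], [[0.8, -0.2, 0], 0, 0.4], [[0.8, -0.2, 0], 0, 0.4], [[0.8, -0.2, 0], 0, 0.4], [[0.4, -0.08, 0], 0, 0.4], [[0.24, -0.02, 0], -0.0446, 0.4], [[0, 0, 0], 0, 0.4], [[0, 0, 0], 0, 0.4]]' 30
python3 d.py 0.513 0.184 0.06 1.70
python3 - <<'E'
from bench import arm
import cv2
cv2.imwrite("pics/w3.png",arm.read_camera("wrist")[:,:,::-1])
E
```

```text
t: 6.8
ee_pos: [0.5129, 0.1844, 0.2237]
eef_rot: [-3.14, 0.0, 1.7]
ft_force: [0.7, -0.5, -0.6]
opening: 0.657
gripper_force: 32.1
shift [-0.0004  0.0003  0.1637] turn -0.0002 rpy [-3.14  0.    1.7 ] F [ 0.7 -0.5 -0.6] open 0.657 q [ 0.13  0.38  1.32 -0.    1.44 -0.  ]
```

View pics/w3.png

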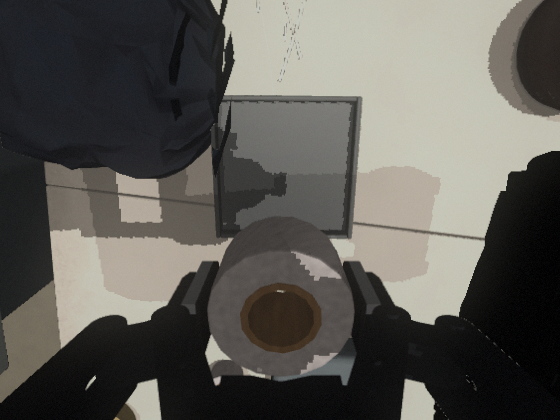

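The held roll is in front of the camera. The tray's outer corners are at (216,97), (361,97), (353,237) and (217,237), and its sides line up with the tool.

Scaled: 0.04 m is 0.8, 0.03 m is 0.6.

```bash
python3 - <<'E'
from bench import arm
from h import *
P=arm.camera_params("wrist")
c=np.array([onz(P,*q,.022) for q in((216,97),(361,97),(353,237),(217,237))]);print(c.round(3),c.mean(0))
E
python3 -m jog '[[[0, 0, 0.6], 0, 0.4], [[0, 0, 0.8], 0, 0.4], [[0, 0, 0.8], 0, 0.4], [[0, 0, 0.6], 0, 0.4], [[0, 0, 0.3], 0, 0.4], [[0, 0, 0], 0, 0.4], [[0, 0, 0], 0, 0.4]]' 30
python3 d.py 0.513 0.184 0.013 1.70
```

```text
[[0.44  0.258 0.022]
 [0.581 0.276 0.022]
 [0.601 0.131 0.022]
 [0.452 0.111 0.022]] [0.51850976 0.19409509 0.022     ]
t: 7.55
ee_pos: [0.5138, 0.1838, 0.0698]
eef_rot: [3.141, 0.0, 1.699]
ft_force: [0.2, 0.5, -1.0]
opening: 0.657
gripper_force: 32.3
shift [ 0.0004 -0.0008  0.0568] turn -0.0006 rpy [3.141 0.    1.699] F [ 0.2  0.5 -1. ] open 0.657 q [ 0.13  0.54  1.54 -0.    1.06 -0.  ]
```

Scaled: 0.015 m is 0.3, 0.004 m is 0.08.

```bash
python3 -m jog '[[[0.08, 0.06, 0.3], 0, 0.4], [[0, 0, 0.3], 0, 0.4], [[0, 0, 0.24], 0, 0.4], [[0, 0, 0.12], 0, 0.4], [[0, 0, 0.08], 0, 0.4], [[0, 0, 0], 0, 0.4], [[0, 0, 0], 0, 0.4]]' 30
python3 -m jog '[[[0, 0, 0.04], 0, 0.4], [[0, 0, 0], 0, 0.4], [[0, 0, 0], 0, 0.4]]'
python3 -m jog '[[[0, 0, 0.02], 0, 0.4], [[0, 0, 0], 0, 0.4], [[0, 0, 0], 0, 0.4]]'
```

```text
t: 8.25
ee_pos: [0.5162, 0.1886, 0.0178]
eef_rot: [3.141, -0.0, 1.701]
ft_force: [-0.1, -0.5, -1.0]
opening: 0.657
gripper_force: 32.3
t: 8.55
ee_pos: [0.5159, 0.1886, 0.0154]
eef_rot: [3.141, 0.0, 1.701]
ft_force: [0.5, 0.7, -0.6]
opening: 0.657
gripper_force: 32.3
t: 8.85
ee_pos: [0.5159, 0.1886, 0.0143]
eef_rot: [-3.142, -0.0, 1.701]
ft_force: [-0.6, -0.8, -1.3]
opening: 0.66
gripper_force: 32.3
```

Scaled: 0.001 m is 0.02.

```bash
python3 -m jog '[[[0, 0, 0.02], 0, 0.4], [[0, 0, 0], 0, 0.4], [[0, 0, 0], 0, 0.4]]'
python3 -m jog '[[[0, 0, 0.02], 0, 0.4], [[0, 0, 0], 0, 0.4], [[0, 0, 0], 0, 0.4]]'
```

```text
t: 9.15
ee_pos: [0.5158, 0.1886, 0.0133]
eef_rot: [-3.141, -0.0, 1.701]
ft_force: [0.7, 0.1, -0.6]
opening: 0.657
gripper_force: 32.3
t: 9.45
ee_pos: [0.516, 0.1886, 0.0127]
eef_rot: [3.141, 0.0, 1.701]
ft_force: [-0.9, -0.5, 5.5]
opening: 0.66
gripper_force: 32.7
```

The roll has touched down, at the height I expected. Releasing it.

Scaled: -0.04 m is -0.8, -0.03 m is -0.6, 0.07 rad is 0.0446.

```bash
python3 -m jog '[[[0, 0, 0], 0, 0.68], [[0, 0, 0], 0, 0.72], [[0, 0, 0], 0, 0.78], [[0, 0, 0], 0, 0.82], [[0, 0, 0], 0, 0.82], [[0, 0, 0], 0, 0.82]]'
python3 -m jog '[[[0, 0, -0.2], 0, 0.82], [[0, 0, -0.4], 0, 0.82], [[0, 0, -0.6], 0, 0.82], [[0, 0, -0.8], 0, 0.9], [[0, 0, -0.8], 0, 0.9], [[0, 0, -0.8], 0, 0.5], [[0, 0, -0.4], 0, 0.2], [[0, 0, 0], 0.0446, 0], [[0, 0, 0], 0, 0], [[0, 0, 0], 0, 0], [[0, 0, 0], 0, 0]]' 30
python3 d.py 0.588 -0.245 0.22 1.631
python3 - <<'E'
from bench import arm
import cv2
cv2.imwrite("pics/w4.png",cv2.resize(arm.read_camera("side")[100:330,220:460,::-1],None,fx=2,fy=2))
E
```

```text
t: 10.05
ee_pos: [0.5159, 0.1886, 0.0123]
eef_rot: [-3.142, 0.0, 1.701]
ft_force: [-0.0, -0.1, -0.3]
opening: 0.821
gripper_force: 0.0
t: 11.15
ee_pos: [0.5156, 0.1886, 0.212]
eef_rot: [-3.14, 0.0, 1.632]
ft_force: [-0.8, -0.6, -0.6]
opening: 0.001
gripper_force: 0.0
shift [-0.4372  0.0457 -0.0081] turn 0.001 rpy [-3.14   0.     1.632] F [-0.8 -0.6 -0.6] open 0.001 q [0.13 0.39 1.33 0.   1.41 0.07]
```

View pics/w4.png

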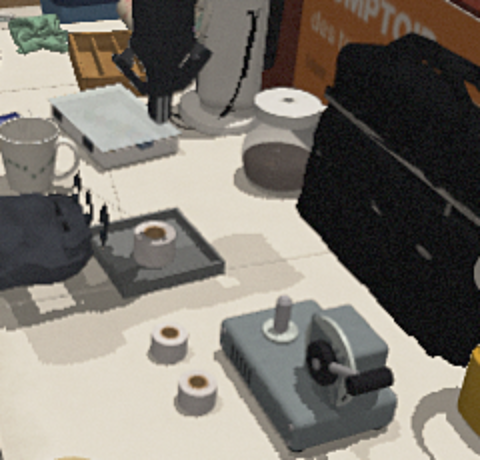

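The roll lies flat in the tray and the rewinder is unchanged. I'll move above the grip with the fingers shut.

Scaled: -0.04 m is -0.8, -0.035 m is -0.7.

```bash
python3 -m jog '[[[-0.4, 0.06, -0.2], 0, 0], [[-0.7, 0.08, 0], 0, 0], [[-0.8, 0.08, 0], 0, 0], [[-0.8, 0.08, 0], 0, 0], [[-0.8, 0.08, 0], 0, 0], [[-0.8, 0.08, 0], 0, 0], [[-0.8, 0.08, 0], 0, 0], [[-0.8, 0.08, 0], 0, 0], [[-0.8, 0.08, 0], 0, 0], [[-0.8, 0.08, 0], 0, 0], [[-0.7, 0.06, 0], 0, 0], [[-0.4, 0, 0], 0, 0]]'
python3 -m jog '[[[-0.2, 0, 0], 0, 0], [[0, 0, 0], 0, 0], [[0, 0, 0], 0, 0]]'
python3 d.py 0.587 -0.251 0.152 1.631
```

```text
t: 12.4
ee_pos: [0.5835, -0.2406, 0.2215]
eef_rot: [-3.141, -0.0, 1.63]
ft_force: [-0.5, 0.3, -1.2]
opening: -0.003
gripper_force: 0.0
t: 12.7
ee_pos: [0.5842, -0.2468, 0.2224]
eef_rot: [-3.142, -0.0, 1.632]
ft_force: [-0.4, -0.4, 1.2]
opening: 0.003
gripper_force: 0.0
shift [-0.0044  0.0025  0.0704] turn 0.0009 rpy [-3.142 -0.     1.632] F [-0.4 -0.4  1.2] open 0.003 q [-0.59  0.54  1.06  0.    1.55 -0.65]
```

Scaled: 0.03 m is 0.6, 0.02 m is 0.4.

```bash
python3 -m jog '[[[-0.08, 0.04, 0.4], 0, 0], [[0, 0, 0.6], 0, 0], [[0, 0, 0.3], 0, 0], [[0, 0, 0], 0, 0], [[0, 0, 0], 0, 0]]' 60
for i in 1 2 3; do python3 -m jog '[[[0, 0, 0.08], 0, 0], [[0, 0, 0], 0, 0]]' | egrep 'ee_pos|ft'; done
```

```text
t: 13.2
ee_pos: [0.5868, -0.251, 0.1583]
eef_rot: [3.141, 0.001, 1.632]
ft_force: [0.3, 0.4, 1.1]
opening: -0.001
gripper_force: 0.0
ee_pos: [0.5866, -0.2517, 0.1539]
ft_force: [-0.3, -0.2, -0.8]
ee_pos: [0.5863, -0.2519, 0.149]
ft_force: [0.6, -0.3, -1.4]
ee_pos: [0.5867, -0.253, 0.1459]
ft_force: [-0.7, -2.1, 5.1]
```

Contact came at about z 0.148, as predicted. Now pressing down.

Scaled: 0.006 m is 0.12.

```bash
python3 -m jog '[[[0, 0, 0.12], 0, 0], [[0, 0, 0.12], 0, 0], [[0, 0, 0.12], 0, 0], [[0, 0, 0.12], 0, 0]]' | egrep 'ee_pos|ft'
python3 -m jog '[[[0, 0, 0.12], 0, 0], [[0, 0, 0.12], 0, 0], [[0, 0, 0.12], 0, 0], [[0, 0, 0.12], 0, 0]]' | egrep 'ee_pos|ft'
python3 -m jog '[[[0, 0, 0.12], 0, 0], [[0, 0, 0.12], 0, 0], [[0, 0, 0.06], 0, 0], [[0, 0, 0], 0, 0]]' | egrep 'ee_pos|ft'
for i in 1 2 3; do python3 -m jog '[[[0, 0, 0.06], 0, 0], [[0, 0, 0], 0, 0], [[0, 0, 0], 0, 0]]' | egrep 'ee_pos|ft'; done
python3 d.py 0.588 -0.251 0.069 1.631
```

```text
ee_pos: [0.587, -0.2531, 0.122]
ft_force: [0.2, -3.2, 3.6]
ee_pos: [0.5867, -0.2523, 0.0972]
ft_force: [1.0, -3.0, 4.0]
ee_pos: [0.5865, -0.2513, 0.0817]
ft_force: [1.6, 0.0, 2.9]
ee_pos: [0.5863, -0.2513, 0.0791]
ft_force: [1.7, 3.3, 2.5]
ee_pos: [0.5861, -0.252, 0.076]
ft_force: [0.2, 1.5, 0.7]
ee_pos: [0.5862, -0.2518, 0.0733]
ft_force: [-1.2, 3.4, 4.5]
shift [0.0007 0.0018 0.0043] turn -0.0002 rpy [-3.141 -0.     1.631] F [-1.2  3.4  4.5] open 0.004 q [-0.59  0.67  1.26  0.    1.21 -0.65]
```

Scaled: 0.003 m is 0.06, 0.001 m is 0.02.

```bash
python3 -m jog '[[[0, 0, 0.06], 0, 0], [[0, 0, 0.02], 0, 0], [[0, 0, 0], 0, 0], [[0, 0, 0], 0, 0], [[0, 0, 0], 0, 0]]'
python3 - <<'E'
from bench import arm
import cv2,numpy as np
a=cv2.resize(arm.read_camera("side")[190:330,310:450,::-1],None,fx=4,fy=4,interpolation=2)
cv2.imwrite("pics/w5.png",a)
s=arm.read_state();print(s["ee_pos"],s["ft_force"])
E
```

```text
t: 16.4
ee_pos: [0.5864, -0.2516, 0.0697]
eef_rot: [3.141, -0.0, 1.631]
ft_force: [-1.3, 5.6, 6.9]
opening: 0.004
gripper_force: 3.4
[ 0.58641313 -0.25158209  0.06970558] [-0.71924957  4.45031222  5.9038264 ]
```

View pics/w5.png

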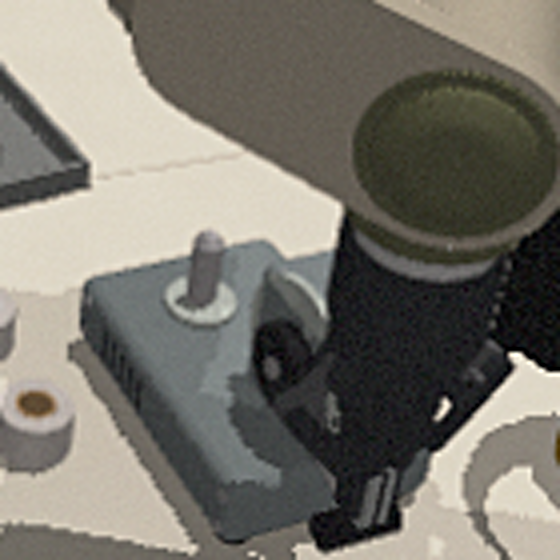

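The fingertips sit on top of the bar, whose front end shows at crop (322–365, 510–550). I'll compare that with where the end should be at each lever angle.

```bash
python3 - <<'E'
from bench import arm
from h import *
S=arm.camera_params("side")
A=np.array([.582,-.167,.095])
for a in(.75,.85,.9,.95,1.0):
    g=A+.09*(np.cos(.5-a)*np.array([.06,-.998,0])+np.sin(.5-a)*np.array([0,0,1]))
    f=g-.022*np.array([.998,.06,0])
    print(a,g.round(4),((pix(S,f)-[310,190])*4).round(0), "right end of top",((pix(S,g+[0,0,.01])-[310,190])*4).round(0))
im=cv2.imread("pics/w5.png");print(arm.read_state()["t"])
m=(im.max(2)<45)[505:555,300:420]
for r in range(0,50,5):print(505+r,''.join('#' if x else '.' for x in m[r,::2]))
E
```

```text
0.75 [ 0.5872 -0.254   0.0727] [325. 521.] right end of top [367. 496.]
0.85 [ 0.5871 -0.2514  0.0641] [319. 530.] right end of top [361. 504.]
0.9 [ 0.587  -0.2497  0.06  ] [316. 533.] right end of top [358. 508.]
0.95 [ 0.5869 -0.2479  0.0559] [313. 536.] right end of top [354. 511.]
1.0 [ 0.5867 -0.2458  0.0519] [310. 539.] right end of top [351. 514.]
16.45
505 ....................###########........#......###...........
510 ...............###############........##.....####...........
515 .......#######################........#.....######..........
520 .....#####################...........#......######..........
525 .....#######################........##############..........
530 .....#########################################..............
535 .......###############################......................
540 ........######################..............................
545 .........#############......................................
550 ............................................................
```

The bar's end is centred near row 532. Together with the tip at z 0.0697, that puts the lever at about 0.90 rad, held against the spring, so I'm handing in.

```bash
python3 -m jog '[[[0, 0, 0], 0, 0], [[0, 0, 0], 0, 0], [[0, 0, 0], 0, 0]]'; python3 -c "
from bench import arm
print(arm.sign_off())"
```

```text
t: 16.75
ee_pos: [0.5864, -0.2516, 0.0697]
eef_rot: [3.141, -0.0, 1.631]
ft_force: [-0.7, 4.8, 6.8]
opening: 0.005
gripper_force: 3.4
the job is handed in; nothing more can be done
None
```

The roll lies flat in the tray and I handed the job in at 16.75 s with the fingers holding the lever at the third step, about 0.90 rad by my measurements; the mug, stapler and masking tape were not touched.

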